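# Fit a tool hook into the bench rail and lock it with the cam

## Task

Fit the loose tool hook to the slotted rail on the bench: put its foot in at the rail's open end and slide it along inside the rail until it sits fully home against the stop. Then lock it there with the lever behind the rail: turn the cam until its high point bears squarely on the sprung follower, so that it stays by itself with the follower's pin standing in the rail behind the foot. Leave the other things on the bench where they are.

Things in the scene. Friction and masses are not known exactly. Their poses are not given: they have to be found in the camera images.
- hook: Loose steel tool hook with a black foot, standing on the bench. Origin: underside of the foot's middle, z up. Foot along y: 60 mm long (14 mm tapered at each end), 11 thick (x), 36 high. Face plate to x -16. An 8 mm thick web runs from it to -x: x -16 to -53, z 0 to 46 (grip it here across y), then a bar 14 high to x -102 with its tip turned up to z 31. 0.16 kg.
- rail_stand: Aluminium C-rail on a steel stand screwed to the bench. Origin: on the bench under the rail's middle line; rail along y from -140 (open end) to +165 (capped), slot to -x (robot). Rail outside: x -11 to 11, z 106 to 154; uprights and lock behind it. Channel inside: 14.5 mm (x +-7.2), z 110 to 150; slot z 120 to 140. A like hook with a roll of black tape is fixed at y +105 and sticks out to x -102.
- rail_mouth (a point): Centre of the rail's open end, 130 mm above the bench. Axes as rail_stand. The foot enters here along +y with the hook upright and its plate to -x, and has 2 mm play up and down and 1.7 mm to front and back.
- hook_home (a point): Where the middle of the foot (18 mm above the hook's origin) comes to rest, z 128 mm: 140 mm in +y from the mouth. The foot's front end then touches the stop, a steel block in the channel at y +30 to +44 of rail_stand.
- cam_lever (a joint): Turn of the cam and its lever, rad, anticlockwise seen from above. Near 0 the cam's low side faces the follower; at 1.25 its high point is squarely on it and the lever's long end points at the rail (-x of rail_stand). Within about 0.2 of 1.25 it holds itself; short of or past that the spring turns it away when let go (stops at -0.2 and 1.75). It takes about 0.1 N m.
- lever_grip (a point): On the cam's upright axis, 184 mm above the bench, 55 mm behind (+x) and 37 mm to -y of rail_stand's origin: the point to grip the black lever, a bar 10 mm thick standing z 167 to 198, from 16 mm behind the axis to 30 mm ahead of it. The point turns with the lever; the bar's long end points along angle 1.89 rad (108 degrees) in the point's own xy axes.
- follower (a joint): Travel of the sprung follower pin (8 mm thick) into the rail, m: 0 withdrawn, about 0.0085 on the cam's high point. It is 37 mm to -y of rail_stand's origin, so just behind the foot of a hook that is home; a foot that is not home is in its way.
- masking_tape: Bystander: roll of masking tape lying flat, 92 mm across, 24 high; origin under its middle.
- marker: Bystander: marker pen lying flat, 129 mm long (y), 16 thick; origin under its middle.
- feelers: Bystander: fan of feeler gauges lying flat, 94 x 72 mm, 12 high; origin under its middle.
- oil: Bystander: small oil bottle with a black cap, standing, 32 mm across, 77 high; origin under its middle.

How it is judged (in metres and radians):
On the way, in this order (a step that is already met when the one before it is completed fails the run):
1. the hook is in the rail, home against the stop, and the follower is still withdrawn (x of hook in the frame of rail_stand between -0.004 and 0.004 m and y of hook in the frame of rail_stand between -0.006 and 0.004 m and z of hook in the frame of rail_stand between 0.104 and 0.118 m and angle between hook's own z axis and vertical below 0.2 rad and value of joint follower below 0.004 m), for 0.2 s.
2. the cam's high point is on the follower and its pin stands in the rail behind the hook's foot (x of hook in the frame of rail_stand between -0.004 and 0.004 m and y of hook in the frame of rail_stand between -0.006 and 0.004 m and z of hook in the frame of rail_stand between 0.104 and 0.118 m and angle between hook's own z axis and vertical below 0.2 rad and value of joint follower above 0.0075 m), for 0.2 s.
At the end, for the whole second after the job is handed in: The hook hangs still in the rail, its foot within 6 mm of the stop, within 4 mm of the channel's centre front to back and upright within 0.2 rad; the cam lever stays within 0.3 rad of its high point at 1.25 with the follower pressed in more than 7.5 mm (all of step 2 and value of joint cam_lever between 0.95 and 1.55 rad and linear speed of hook below 0.02 m/s and velocity of joint cam_lever between -0.1 and 0.1 rad/s); the robot touches nothing.
It fails at once if the roll of masking tape is pushed more than 30 mm from its place (distance of masking_tape from where it was at the start of the episode above 0.03 m).
It fails at once if the marker pen is pushed more than 30 mm from its place (distance of marker from where it was at the start of the episode above 0.03 m).
It fails at once if the fan of feeler gauges is pushed more than 30 mm from its place (distance of feelers from where it was at the start of the episode above 0.03 m).
It fails at once if the oil bottle is pushed more than 30 mm from its place (distance of oil from where it was at the start of the episode above 0.03 m).
It also fails if it takes over 67 s, if anything falls off the work surface, if the arm or the gripper's body presses on something with over 40 N, if the wrist force passes 120 N, or if a joint passes its speed limit or range.

## Robot

A 6-joint arm with a two-finger parallel gripper is mounted at the origin on a cart in front of the work surface, level with it; the furniture and walls round the work are solid. World frame = base frame: x ahead of the robot, y to its left, z up, the work surface at z = 0. Lengths are in mm, angles in rad, forces in N, time in s.
With the tool pointing down it reaches from about 300 to 775 mm from the base axis. Payload 14.6 kg.
Tool frame: the origin (TCP) lies at the very end of the fingers, on their centre line; the grasp point (between the pads) lies 19 mm behind it; z points along the fingers, y is the line along which they close (so a half turn about z gives the same grasp; the last joint's range is limited). The gripper opens to 94 mm and grips with 3 to 60 N. Pads are 16 mm wide; open, the fingers measure 119 mm over their backs; the gripper's body (75 mm by 177 mm) begins 78 mm behind the grasp point.
Start: joints at [1.037, 0.3, 1.521, -0, 1.321, -0.067], TCP at [247.513, 491.148, 205.446] pointing down, gripper open.
Joint ranges: [-3.03, 3.03], [-0.79, 2.21], [0.23, 2.52], [-1.04, 4.18], [0, 3.07], [-2.55, 2.55]. Speed limits (rad/s): [2.22, 2.22, 2.57, 3.14, 3.14, 3.14].

## Interface

Orientations are given as [roll, pitch, yaw] about the fixed x, y, z axes, in that order (R = Rz(yaw) Ry(pitch) Rx(roll)).
In Python, from cell import manip, camera, get_calibration gives the robot as it stands. The module is installed in compiled form; this text tells all that it offers.
- The arm moves only by the tool jog_arm, never from a script. Its argument "plan" is one flat list of numbers, 6 for each row, row after row: the shift along the world's x, y, z in m, then the turn, a rotation vector about the world's x, y, z in degrees. A call has 1 to 20 rows; each row is the pose to reach, as a shift and turn from the pose commanded when the call began; what a row does not reach only later rows make up. A row lasts 1/10 s, in which the tool goes at most 50 mm and 8.59 degrees, less where a joint would pass 70% of its speed; a pose out of reach is approached as far as the arm can. A call with a gripper value outside its range is refused whole. "claw" is the finger opening in m, from 0 to 0.094, set as the call begins (left out, the last holds). The fingers move at their own pace and stop on an object; "force" is the grip in N (left out, the last holds). Time passes only in rows, so rows that repeat a pose let the fingers close. It gives the time, the measured TCP pose, the force, the opening and the grip force at its end, in the units of the state.
- manip.read_state(): the state, without advancing time (a new reading comes with each control period).
- camera(name): name is "scene" or "top" or "wrist"; returns (picture, depth): 400x640x3 uint8, red, green, blue; 400x640 float32, mm along the optical axis (not along the pixel's ray), 0 where there is no reading.
- get_calibration(name): a dict with "fx", "fy", "cx", "cy" (pixels), "origin" and "attitude" of the camera in the world. Camera axes: x right, y down, z forward; pixel columns grow to the right and rows downward; lengths in mm; the calibration is good to about 2 mm. A picture is of the moment at which its call begins: read the wrist's pose just before it. get_calibration takes no time and is no camera call; for the wrist camera it gives the pose at the moment of the call.
- manip.sign_off(): hands the job in; it is judged then, once.
The state is a dict: "clock": time; "joints": joint angles; "qd": joint speeds; "effort": joint torques, N m; "eef_pos": TCP position; "eef_rot": TCP orientation; "wrist_force": force on the tool from outside, world axes, zero at the start; "moment": the same for the moment, N m; "finger_gap": finger opening in mm; "finger_force": force on a finger pad.
Only numpy, scipy, OpenCV 4.12 (cv2) and the standard library are available. Lean on these libraries where they do the work, as an engineer would, in place of code of your own. Each camera call takes 0.05 s, during which the arm holds its last target. There are 200 camera calls.

## Working session

There is one attempt and no reset: what is moved stays moved. The work goes in short steps, Python scripts to look and compute and a tool call to move; the robot and the scene stay as the last step left them, time stands still between calls to the robot, and variables do not carry over. Pictures are saved under pics/ and viewed, at most 10 in all, crops included, and the job is handed in when it is done.

Besides the shell and the picture viewer there is one more tool, called in YAML: its name, and indented under it one key for each argument. jog_arm: Moves the arm, as the interface text tells. Its arguments: {"type":"object","properties":{"plan":{"type":"array"},"claw":{"type":"number"},"force":{"type":"number"}},"required":["plan"]}

```bash
mkdir -p pics; cat > h.py <<'E'
import numpy as np, cv2
from cell import manip, camera, get_calibration
from scipy.spatial.transform import Rotation as R
def snap(n):
    c=get_calibration(n); p,d=camera(n); np.savez(f'/tmp/{n}.npz',p=p,d=d,**{k:np.array(v) for k,v in c.items()})
    return c,p,d
def pts(c,d,):
    v,u=np.mgrid[0:400,0:640]
    P=np.stack([(u-c['cx'])/c['fx']*d,(v-c['cy'])/c['fy']*d,d],-1)
    A=np.array(c['attitude'])
    M=A if A.shape==(3,3) else R.from_euler('xyz',A).as_matrix()
    return P@M.T+np.array(c['origin'])
E
python3 - <<'E'
from h import *
s=manip.read_state(); print(s)
for n in('scene','top'):
    c,p,d=snap(n); print(c); cv2.imwrite(f'pics/{n}1.png',p[...,::-1])
E
```

```text
{'clock': 0.0, 'joints': array([ 1.03738018e+00,  3.00482832e-01,  1.52156639e+00, -3.32369191e-07,
        1.32071826e+00, -6.65925101e-02]), 'qd': array([ 8.15033586e-04, -6.79829521e-04,  1.35378665e-04,  2.67527349e-04,
       -6.89435921e-05, -5.42245087e-04]), 'effort': array([-7.84472359e-04, -5.31798577e+01, -3.52748358e+01,  7.08164927e-02,
        2.42700346e-02, -8.12656140e-05]), 'eef_pos': array([247.39407254, 490.92556063, 204.88611444]), 'eef_rot': array([-3.14042040e+00, -7.78559862e-05,  2.67476905e+00]), 'wrist_force': array([0.01102916, 0.03406627, 0.31499828]), 'moment': array([ 0.04363195, -0.02673886,  0.01380813]), 'finger_force': 0.0, 'finger_gap': 93.89150512985589}
{'fx': 432.0813215338863, 'fy': 432.0813215338863, 'cx': 327.0352828803132, 'cy': 204.10660035248597, 'origin': array([ 39.98972218, 515.86986412, 983.49010615]), 'attitude': array([-2.44921676, -0.01082377, -2.27424927])}
{'fx': 446.0833024036679, 'fy': 446.0833024036679, 'cx': 325.1067946685774, 'cy': 201.52888696307278, 'origin': array([ 505.16705131,   65.77818382, 1249.14633933]), 'attitude': array([-3.09208575, -0.01028251, -1.56907409])}
```

View pics/scene1.png

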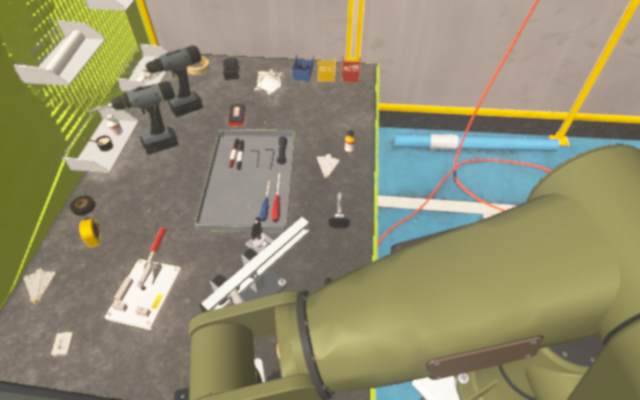

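View pics/top1.png

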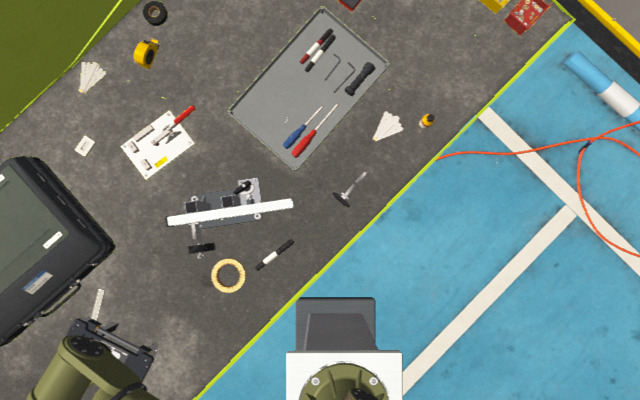

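The top view shows the hook with its foot at (341,200) and bar tip at (365,173). The rail runs from (168,221) to its open end at (293,203), so the image's left is +y. The lever is near (243,186), and the marker and masking tape lie in front of the rail.

```bash
cat > m.py <<'E'
from h import *
z=np.load('/tmp/top.npz'); c={k:z[k] for k in z.files}; d=z['d']; W=pts(c,d)
print('bench z',np.median(W[330:340,230:240,2]),np.median(W[100:110,200:210,2]),W[60:70,420:430,2].mean())
def box(name,sel,r):
    m=np.zeros((400,640),bool); m[r[0]:r[1],r[2]:r[3]]=1
    Q=W[m&sel]; print(name,len(Q),'z',np.percentile(Q[:,2],[5,50,95]).round(1), 'minrect',cv2.minAreaRect(Q[:,:2].astype(np.float32)),'med',np.median(Q,0).round(1)); return Q
Z=W[...,2]
box('rail',(Z>145)&(Z<160),(190,235,160,300))
box('hook',(Z>8)&(Z<60),(165,212,328,372))
box('hookfoot',(Z>25)&(Z<60),(165,212,328,372))
box('lever',(Z>185)&(Z<206),(170,205,225,265))
box('tape',(Z>12)&(Z<40),(255,295,205,248))
box('marker',(Z>8)&(Z<30),(235,272,252,297))
box('fixedhook',(Z>100)&(Z<200),(222,262,180,220))
im=cv2.resize(z['p'][160:290,160:380,::-1],None,fx=3.6,fy=3.6,interpolation=cv2.INTER_CUBIC); cv2.imwrite('pics/c1.png',im)
E
python3 m.py
```

```text
bench z 0.5582501323248152 1.9127131804846158 14.020810855836835
rail 1510 z [150.7 154.8 158.4] minrect ((532.675048828125, 290.4580078125), (83.0293197631836, 310.7230224609375), 8.331281661987305) med [538.  304.9 154.8]
hook 207 z [12.3 35.3 49.5] minrect ((597.37744140625, -15.019832611083984), (123.63945007324219, 109.1259765625), 5.001967906951904) med [585.9  -4.1  35.3]
hookfoot 153 z [28.1 37.7 50. ] minrect ((611.923828125, -11.803840637207031), (53.863643646240234, 106.91022491455078), 62.55454635620117) med [583.1  -1.1  37.7]
lever 93 z [193.1 198.5 202.4] minrect ((591.5108642578125, 252.62355041503906), (10.987074851989746, 45.922767639160156), 35.69755554199219) med [591.5 251.2 198.5]
tape 535 z [18.9 24.8 29.2] minrect ((364.5313415527344, 315.49554443359375), (90.2918930053711, 90.74929809570312), 26.50088119506836) med [364.2 315.1  24.8]
marker 263 z [10.  15.5 20. ] minrect ((420.2955627441406, 192.4544677734375), (88.314453125, 104.75985717773438), 76.43370819091797) med [421.5 191.   15.5]
fixedhook 450 z [115.4 132.8 157.8] minrect ((467.68511962890625, 373.7041320800781), (97.70205688476562, 67.84356689453125), 15.924004554748535) med [453.7 369.1 132.8]
```

View pics/c1.png

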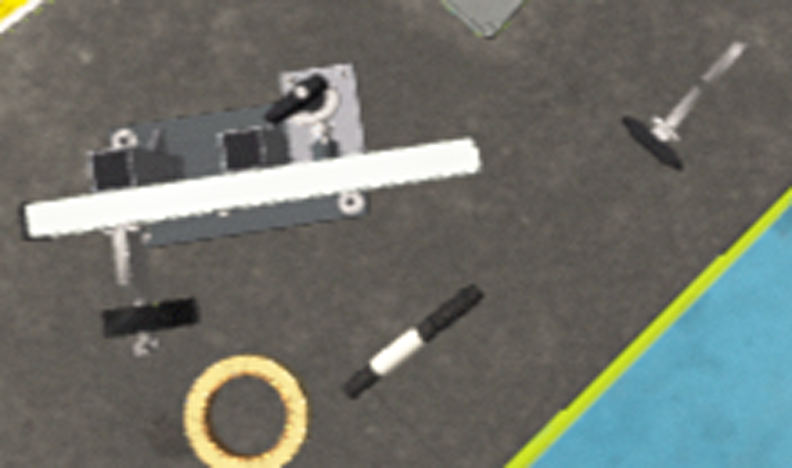

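The enlarged crop shows the hook's black foot from (625,118) to (682,168), with the bar tip at (741,45). The rail's white top runs from (26,222) to (480,155), and the lever lies from (268,118) to (325,82). I'll intersect the rays with the known heights.

```bash
cat > m2.py <<'E'
from h import *
z=np.load('/tmp/top.npz'); c={k:z[k] for k in z.files}; p=z['p'].astype(int)
M=R.from_euler('xyz',c['attitude']).as_matrix()
def ray(u,v,h):
    r=M@np.array([(u-c['cx'])/c['fx'],(v-c['cy'])/c['fy'],1]); o=c['origin']; return (o+r*(h-o[2])/r[2])[:2]
def rect(mask,r,h):
    m=np.zeros(mask.shape,np.uint8); m[r[0]:r[1],r[2]:r[3]]=mask[r[0]:r[1],r[2]:r[3]]
    n,l,s,_=cv2.connectedComponentsWithStats(m); k=1+s[1:,4].argmax()
    v,u=np.nonzero(l==k); Q=np.array([ray(a,b,h) for a,b in zip(u,v)]).astype(np.float32)
    return Q
def show(n,Q):
    mu=Q.mean(0); w,V=np.linalg.eigh(np.cov(Q.T)); a=V[:,1]; t=(Q-mu)@a; s=(Q-mu)@V[:,0]
    print(n,len(Q),'mean',mu.round(1),'axis deg',np.degrees(np.arctan2(a[1],a[0])).round(2),'t',np.percentile(t,[0.5,99.5]).round(1),'s',np.percentile(s,[1,99]).round(1)); 
    print('   ends',(mu+a*t.min()).round(1),(mu+a*t.max()).round(1))
g=p.min(-1)
show('rail',rect(g>190,(190,235,160,300),154))
show('foot',rect(p.max(-1)<50,(185,212,328,354),36))
show('lever',rect(p.max(-1)<50,(178,196,232,253),198))
cr=lambda u,v,h: ray(160+u/3.6,160+v/3.6,h).round(1)
print('tip',cr(741,45,31),'web',cr(665,130,46),'foot ends',cr(625,118,33),cr(682,168,33))
E
python3 m2.py
```

```text
rail 1209 mean [533.4 288.5] axis deg 98.72 t [-152.5  151.6] s [-12.   22.7]
   ends [556.9 135.4] [510.2 440.2]
foot 19 mean [572.4  16.1] axis deg 46.49 t [-19.6  22.3] s [-3.7  1.9]
   ends [558.8   1.8] [588.   32.5]
lever 56 mean [588.7 248.4] axis deg 123.87 t [-19.8  22.9] s [-6.5  6.5]
   ends [599.8 231.8] [575.8 267.5]
tip [645.6 -58.3] web [5.796e+02 5.000e-01] foot ends [589.4  30.2] [551.6 -13.1]
```

jog_arm:
  plan: [0, 0, 0.05, 0, 0, 0, 0.27, -0.26, 0.125, 0, 0, -15, 0.27, -0.26, 0.125, 0, 0, -15, 0.27, -0.26, 0.125, 0, 0, -15, 0.27, -0.26, 0.125, 0, 0, -15, 0.27, -0.26, 0.125, 0, 0, -15, 0.27, -0.26, 0.125, 0, 0, -15, 0.27, -0.26, 0.125, 0, 0, -15, 0.27, -0.26, 0.125, 0, 0, -15, 0.27, -0.26, 0.125, 0, 0, -15, 0.27, -0.26, 0.125, 0, 0, -15, 0.27, -0.26, 0.125, 0, 0, -15, 0.27, -0.26, 0.125, 0, 0, -15]

```text
clock: 1.4
eef_pos: [516.8, 232.0, 330.3]
eef_rot: [-3.141, -0.0, 2.414]
wrist_force: [-0.8, 0.7, 0.0]
finger_gap: 94.1
finger_force: 0.0
```

```bash
python3 - <<'E'
from h import *
s=manip.read_state(); print(s['clock'],s['eef_pos'],s['eef_rot'],s['qd'].max())
c,p,d=snap('wrist'); print(c); cv2.imwrite('pics/w1.png',p[...,::-1])
E
```

```text
1.4 [516.7945808  232.03485282 330.34733491] [-3.14141550e+00 -1.63072878e-04  2.41446877e+00] 0.0016532267519570906
{'fx': 345.4704854870997, 'fy': 345.4704854870997, 'cx': 324.5612321565853, 'cy': 196.61029608973578, 'origin': array([465.68981968, 276.22014965, 510.17591622]), 'attitude': array([2.90592061e+00, 4.76845391e-04, 8.44838114e-01])}
```

View pics/w1.png

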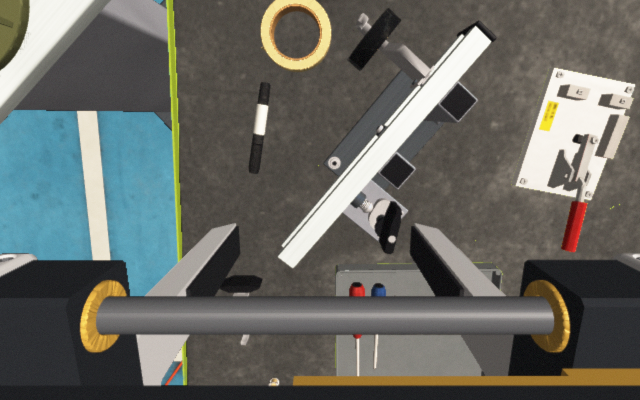

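The wrist view shows the rail's white top from its capped end at (480,32) to the open end at (287,260), with the lever at (390,228). I'll enlarge the open end and the lever.

```bash
python3 - <<'E'
import numpy as np,cv2
p=np.load('/tmp/wrist.npz')['p'][...,::-1]
a=cv2.resize(p[10:60,440:510],None,fx=5,fy=5,interpolation=cv2.INTER_CUBIC)
b=cv2.resize(p[180:280,265:425],None,fx=5,fy=5,interpolation=cv2.INTER_CUBIC)[:345]
b=cv2.resize(p[190:275,265:425],None,fx=5,fy=5,interpolation=cv2.INTER_CUBIC)
o=np.zeros((250+425,800,3),np.uint8)[:600]
o=np.zeros((600,800,3),np.uint8); o[:175,:350]=a[50:225]; o[175:]=b
cv2.imwrite('pics/w1c.png',o)
E
```

```text
(no output)
```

View pics/w1c.png

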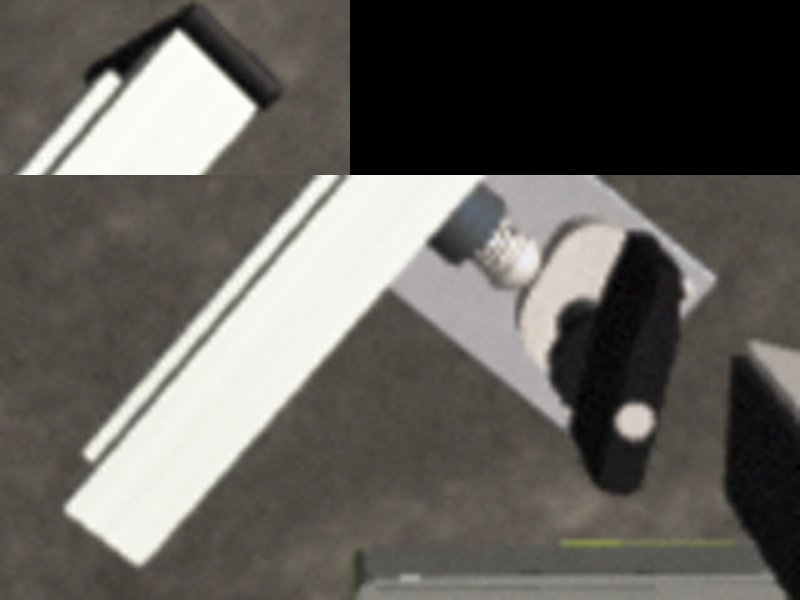

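In the crop the open-end corners are at (278,256.8) and (293,268.4). The far corners are at (475.6,25.6) and (491.6,41.2), and the lever's axis screw is at (392,239.2).

```bash
cat > m3.py <<'E'
from h import *
z=np.load('/tmp/wrist.npz'); c={k:z[k] for k in z.files}
M=R.from_euler('xyz',c['attitude']).as_matrix()
def ray(u,v,h):
    r=M@np.array([(u-c['cx'])/c['fx'],(v-c['cy'])/c['fy'],1]); o=c['origin']; return (o+r*(h-o[2])/r[2])[:2]
if __name__=='__main__':
    A,B,C,D=[ray(u,v,154) for u,v in((278,256.8),(293,268.4),(475.6,25.6),(491.6,41.2))]
    m=(A+B)/2; f=(C+D)/2; y=(f-m)/np.linalg.norm(f-m); x=np.array([y[1],-y[0]])
    print('widths',np.linalg.norm(A-B),np.linalg.norm(C-D),'len',np.linalg.norm(f-m),'yaw',np.degrees(np.arctan2(-y[0],y[1])),'mouth',m,'origin',m+140*y,f-165*y)
    for s in((C-A),(D-B)): print('side yaw',np.degrees(np.arctan2(-s[0],s[1])))
    O=m+140*y
    print('lever pred',O+55*x-37*y,'meas',ray(392,239.2,200),ray(392,239.2,198))
    print('bar end long',ray(265+655/5,190+(235-175)/5,198),'short',ray(265+618/5,190+(492-175)/5,198))
    P=pts(c,z['d']);print('rail depth z',np.median(P[140:150,385:390,2]),P[150,382],'foot',ray(243,283,36))
E
python3 m3.py
```

```text
widths 21.42016053998547 21.617002763391856 len 305.45075583685315 yaw 8.773707262756638 mouth [557.17741549 136.78317286] origin [535.82288966 275.14496031] [535.75413483 275.59044162]
side yaw 8.792359809487568
side yaw 8.755078375194373
lever pred [595.82300227 246.96719448] meas [595.05106464 246.98882334] [595.88517998 246.8003411 ]
bar end long [569.74846298 272.74824135] short [605.03068185 235.17173188]
rail depth z 153.9949473633979 [531.80451496 296.08858771 154.40678466] foot [569.17986962  20.25395259]
```

jog_arm:
  plan: [0.08, -0.245, -0.05, 0, 0, 0, 0.08, -0.245, -0.05, 0, 0, 0, 0.08, -0.245, -0.05, 0, 0, 0, 0.08, -0.245, -0.15, 0, 0, 0, 0.08, -0.245, -0.2, 0, 0, 0, 0.08, -0.245, -0.2, 0, 0, 0, 0.08, -0.245, -0.2, 0, 0, 0, 0.08, -0.245, -0.2, 0, 0, 0, 0.08, -0.245, -0.2, 0, 0, 0, 0.08, -0.245, -0.2, 0, 0, 0, 0.08, -0.245, -0.2, 0, 0, 0]

```text
clock: 2.55
eef_pos: [598.2, -12.8, 132.7]
eef_rot: [3.14, 0.003, 2.414]
wrist_force: [0.7, 0.2, 0.6]
finger_gap: 93.5
finger_force: 0.0
```

```bash
python3 - <<'E'
from h import *
s=manip.read_state(); print(s['clock'],s['eef_pos'],s['eef_rot'])
c,p,d=snap('wrist'); cv2.imwrite('pics/w2.png',p[...,::-1])
E
```

```text
2.55 [598.23772844 -12.79286406 132.70943504] [3.13954030e+00 2.62693629e-03 2.41432743e+00]
```

View pics/w2.png

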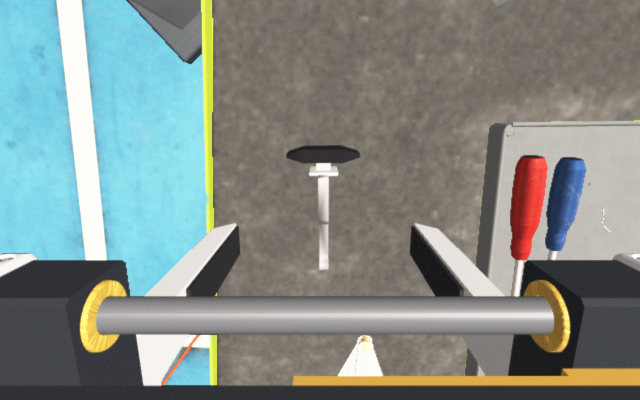

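The hook lies almost along the tool: foot ends at (287,154) and (360,154), web around (323,180–222), bar tip at (323.5,268).

```bash
python3 - <<'E'
from m3 import *
from h import *
L,Rr=ray(287,154,18),ray(360,154,18); t=ray(323.5,268,31);F=ray(323.5,149,36)
print('footlen',np.linalg.norm(L-Rr),L,Rr,'mid',(L+Rr)/2,'foot ang',np.degrees(np.arctan2(*(L-Rr)[::-1])),np.degrees(np.arctan2(*(Rr-L)[::-1])))
P=ray(323.5,168,46); wb=ray(323,222,46); print('plate',P,'webend',wb,'tip',t,'len',np.linalg.norm(t-F),'dir',np.degrees(np.arctan2(*(t-P)[::-1])),np.degrees(np.arctan2(*(wb-P)[::-1])),np.linalg.norm(wb-P),F)
E
```

```text
footlen 62.14362280242431 [551.21611946 -14.8108877 ] [592.48835041  31.64804908] mid [571.85223493   8.41858069] foot ang -131.61658618941084 48.38341381058919
plate [577.56805218   3.37362742] webend [610.18475221 -26.17265146] tip [645.83731752 -57.36218621] len 105.07158742815635 dir -41.65791963396621 -42.17228292183864 44.00945030991363 [567.32559221  12.46579868]
```

jog_arm:
  plan: [0, -0.001, -0.05, 0, 0, 0, 0, -0.001, -0.09, 0, 0, 0, 0, -0.001, -0.11, 0, 0, 0, 0, -0.001, -0.12, 0, 0, 0, 0, -0.001, -0.12, 0, 0, 0, 0, -0.001, -0.12, 0, 0, 0]

```text
clock: 3.2
eef_pos: [598.4, -14.7, 12.1]
eef_rot: [3.14, 0.002, 2.413]
wrist_force: [0.2, 0.3, 0.3]
finger_gap: 94.3
finger_force: 0.0
```

jog_arm:
  plan: [0, 0, 0, 0, 0, 0, 0, 0, 0, 0, 0, 0, 0, 0, 0, 0, 0, 0, 0, 0, 0, 0, 0, 0, 0, 0, 0, 0, 0, 0, 0, 0, 0, 0, 0, 0, 0, 0, 0, 0, 0, 0, 0, 0, 0, 0, 0, 0]
  claw: 0
  force: 40

```text
clock: 4.0
eef_pos: [597.5, -14.9, 10.4]
eef_rot: [-3.142, -0.0, 2.413]
wrist_force: [0.6, 0.0, -0.5]
finger_gap: 33.1
finger_force: 0.0
```

jog_arm:
  plan: [0, 0, 0, 0, 0, 0, 0, 0, 0, 0, 0, 0, 0, 0, 0, 0, 0, 0, 0, 0, 0, 0, 0, 0, 0, 0, 0, 0, 0, 0, 0, 0, 0, 0, 0, 0]

```text
clock: 4.6
eef_pos: [597.6, -14.8, 10.5]
eef_rot: [3.142, 0.0, 2.413]
wrist_force: [0.7, 0.2, -1.2]
finger_gap: 7.8
finger_force: 40.0
```

jog_arm:
  plan: [0, 0, 0.05, 0, 0, 0, 0, 0, 0.1, 0, 0, -8, 0, 0.01, 0.15, 0, 0, -16, -0.01, 0.02, 0.19, 0, 0, -24, -0.02, 0.03, 0.19, 0, 0, -32, -0.03, 0.04, 0.19, 0, 0, -40, -0.04, 0.05, 0.19, 0, 0, -48, -0.05, 0.06, 0.19, 0, 0, -56, -0.06, 0.07, 0.19, 0, 0, -64, -0.068, 0.08, 0.19, 0, 0, -72, -0.068, 0.092, 0.19, 0, 0, -80, -0.068, 0.092, 0.19, 0, 0, -88, -0.068, 0.092, 0.19, 0, 0, -96, -0.068, 0.092, 0.19, 0, 0, -104, -0.068, 0.092, 0.19, 0, 0, -112, -0.068, 0.092, 0.19, 0, 0, -120, -0.068, 0.092, 0.17, 0, 0, -127, -0.068, 0.092, 0.14, 0, 0, -129.5, -0.068, 0.092, 0.112, 0, 0, -129.5, -0.068, 0.092, 0.112, 0, 0, -129.5]

```text
clock: 6.6
eef_pos: [527.5, 77.0, 119.1]
eef_rot: [-3.141, 0.007, 0.153]
wrist_force: [0.3, 1.0, -1.5]
finger_gap: 7.6
finger_force: 40.0
```

jog_arm:
  plan: [0, 0, 0, 0, 0, 0, 0, 0, 0, 0, 0, 0, 0, 0, 0, 0, 0, 0, 0, 0, 0, 0, 0, 0]

```text
clock: 7.0
eef_pos: [529.9, 77.2, 123.4]
eef_rot: [3.141, -0.001, 0.153]
wrist_force: [-0.4, -0.0, -1.9]
finger_gap: 7.8
finger_force: 40.0
```

```bash
python3 - <<'E'
from h import *
s=manip.read_state(); print(s['clock'],s['eef_pos'],s['eef_rot'],s['joints'],s['finger_gap'])
c,p,d=snap('wrist'); cv2.imwrite('pics/w3.png',p[...,::-1]); print(c['origin'],c['attitude'])
E
```

```text
7.0 [529.85550137  77.18147205 123.38674366] [ 3.14146856e+00 -1.42574946e-03  1.52890118e-01] [ 7.62477693e-02  3.49493207e-01  1.65646259e+00 -1.60673489e-05
  1.13420579e+00  1.49416085e+00] 7.80151406284838
[595.35192682  86.82643458 303.28401889] [ 2.90722752e+00 -4.33391042e-04 -1.41680180e+00]
```

View pics/w3.png

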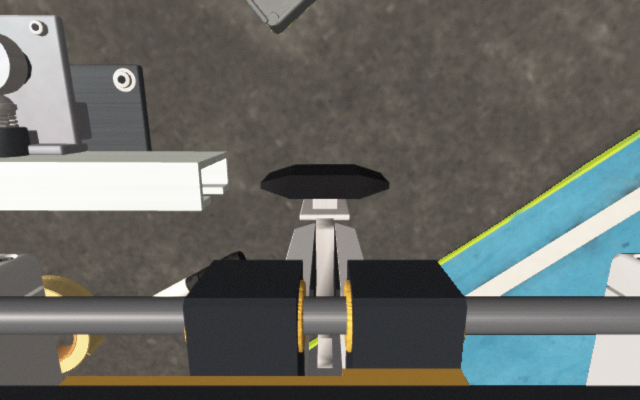

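The rail mouth is at about (202–228,153–210), with the C-section's opening visible. The foot is at (262–389,165–198), pointing at the mouth. I'll enlarge this.

```bash
python3 - <<'E'
import numpy as np,cv2
p=np.load('/tmp/wrist.npz')['p'][...,::-1]
cv2.imwrite('pics/w3c.png',cv2.resize(p[145:220,190:350],None,fx=5,fy=5,interpolation=cv2.INTER_CUBIC))
E
```

```text
(no output)
```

View pics/w3c.png

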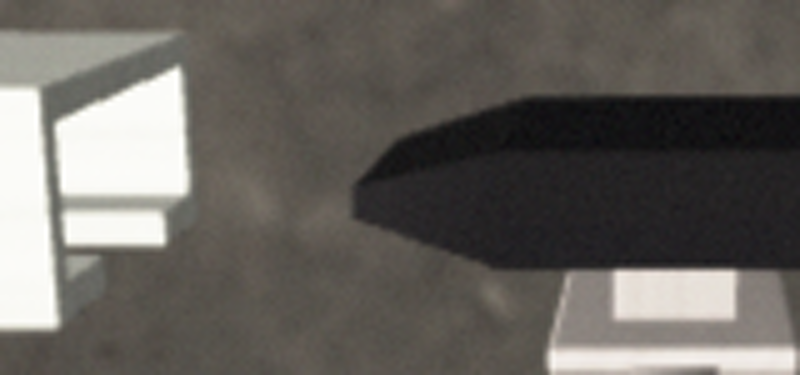

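```bash
python3 - <<'E'
from m3 import *
a=np.radians(8.775); X=np.array([np.cos(a),np.sin(a)]);Y=np.array([-np.sin(a),np.cos(a)]);O=np.array([535.8,275.3])
px=lambda u,v:(190+u/5,145+v/5)
def loc(n,u,v,h): q=ray(*px(u,v),h)-O; print(n,(q@X).round(2),(q@Y).round(2))
loc('rail front',60,328,154);loc('rail back',45,88,154)
loc('rail front L',0,328,154);loc('rail back L',0,87,154)
for h in(148.5,):
    loc('foot back',500,150,h);loc('foot front',500,268,h);loc('foot back',780,150,h);loc('foot front',780,268,h);loc('tip a',353,185,h);loc('tip b',353,217,130)
E
```

```text
rail front -12.03 -140.48
rail back 9.6 -140.94
rail front L -12.04 -135.1
rail back L 9.68 -137.04
foot back 3.22 -179.76
foot front -7.81 -179.51
foot back 3.24 -205.17
foot front -7.79 -205.34
tip a -0.02 -166.28
tip b -6.97 -162.66
```

jog_arm:
  plan: [0.0011, 0.0002, 0, 0, 0, 0, -0.0004, 0.0101, 0, 0, 0, 0, -0.0019, 0.02, 0, 0, 0, 0, -0.0027, 0.025, 0, 0, 0, 0, -0.0035, 0.0299, 0, 0, 0, 0, -0.0042, 0.0348, 0, 0, 0, 0, -0.005, 0.0397, 0, 0, 0, 0, -0.0057, 0.0447, 0, 0, 0, 0, -0.0065, 0.0496, 0, 0, 0, 0, -0.0072, 0.0546, 0, 0, 0, 0, -0.008, 0.0595, 0, 0, 0, 0, -0.008, 0.0595, 0, 0, 0, 0, -0.008, 0.0595, 0, 0, 0, 0, -0.008, 0.0595, 0, 0, 0, 0]

```text
clock: 8.45
eef_pos: [521.5, 136.5, 122.4]
eef_rot: [3.142, 0.0, 0.153]
wrist_force: [-0.5, 0.1, -2.7]
finger_gap: 8.0
finger_force: 40.0
```

jog_arm:
  plan: [-0.0015, 0.0099, 0, 0, 0, 0, -0.003, 0.0198, 0, 0, 0, 0, -0.0046, 0.0296, 0, 0, 0, 0, -0.0061, 0.0395, 0, 0, 0, 0, -0.0076, 0.0494, 0, 0, 0, 0, -0.0092, 0.0593, 0, 0, 0, 0, -0.0107, 0.0692, 0, 0, 0, 0, -0.0122, 0.0791, 0, 0, 0, 0, -0.0137, 0.0889, 0, 0, 0, 0, -0.0153, 0.0988, 0, 0, 0, 0, -0.0168, 0.1087, 0, 0, 0, 0, -0.0183, 0.1186, 0, 0, 0, 0, -0.0192, 0.1245, 0, 0, 0, 0, -0.0192, 0.1245, 0, 0, 0, 0, -0.0192, 0.1245, 0, 0, 0, 0]

```text
clock: 9.95
eef_pos: [502.3, 261.1, 122.4]
eef_rot: [3.142, 0.0, 0.153]
wrist_force: [-0.1, 0.8, -2.7]
finger_gap: 8.0
finger_force: 40.0
```

jog_arm:
  plan: [-0.0003, 0.002, 0, 0, 0, 0, -0.0006, 0.004, 0, 0, 0, 0, -0.0009, 0.0059, 0, 0, 0, 0, -0.0012, 0.0079, 0, 0, 0, 0, -0.0012, 0.0079, 0, 0, 0, 0]

```text
clock: 10.45
eef_pos: [501.1, 269.3, 122.4]
eef_rot: [-3.142, -0.0, 0.153]
wrist_force: [-0.1, 0.2, -1.8]
finger_gap: 7.6
finger_force: 40.0
```

jog_arm:
  plan: [-0.0002, 0.001, 0, 0, 0, 0, -0.0003, 0.002, 0, 0, 0, 0, -0.0003, 0.002, 0, 0, 0, 0]

```text
clock: 10.75
eef_pos: [500.8, 270.4, 122.5]
eef_rot: [3.14, 0.001, 0.153]
wrist_force: [-1.7, -5.6, -0.5]
finger_gap: 7.9
finger_force: 40.0
```

jog_arm:
  plan: [0, 0, -0.001, 0, 0, 0, 0, 0, -0.002, 0, 0, 0, 0, 0, -0.002, 0, 0, 0]

```text
clock: 11.05
eef_pos: [501.1, 270.6, 120.6]
eef_rot: [3.141, -0.0, 0.152]
wrist_force: [0.9, -4.5, -1.4]
finger_gap: 7.6
finger_force: 40.0
```

jog_arm:
  plan: [0, 0, 0, 0, 0, 0, 0, 0, 0, 0, 0, 0, 0, 0, 0, 0, 0, 0, 0, 0, 0, 0, 0, 0, 0, 0, 0, 0, 0, 0, 0, 0, 0, 0, 0, 0, 0, 0, 0, 0, 0, 0]
  claw: 0.04

```text
clock: 11.75
eef_pos: [500.8, 271.1, 120.4]
eef_rot: [-3.142, -0.0, 0.153]
wrist_force: [0.5, -0.2, 0.3]
finger_gap: 40.2
finger_force: 0.0
```

jog_arm:
  plan: [0, 0, 0.03, 0, 0, 0, 0, 0, 0.07, 0, 0, 0, 0, 0, 0.11, 0, 0, 8, 0, 0, 0.15, 0, 0, 16, 0.02, -0.005, 0.15, 0, 0, 24, 0.04, -0.01, 0.15, 0, 0, 32, 0.06, -0.015, 0.15, 0, 0, 40, 0.08, -0.02, 0.15, 0, 0, 48, 0.095, -0.024, 0.15, 0, 0, 56, 0.095, -0.024, 0.15, 0, 0, 64, 0.095, -0.024, 0.15, 0, 0, 72, 0.095, -0.024, 0.15, 0, 0, 80, 0.095, -0.024, 0.15, 0, 0, 88, 0.095, -0.024, 0.15, 0, 0, 96, 0.095, -0.024, 0.15, 0, 0, 104, 0.095, -0.024, 0.15, 0, 0, 112, 0.095, -0.024, 0.15, 0, 0, 115, 0.095, -0.024, 0.15, 0, 0, 115, 0.095, -0.024, 0.15, 0, 0, 115, 0.095, -0.024, 0.15, 0, 0, 115]
  claw: 0.05

```text
clock: 13.75
eef_pos: [595.8, 247.0, 270.4]
eef_rot: [-3.142, -0.0, 2.158]
wrist_force: [-0.2, 0.2, -0.7]
finger_gap: 49.7
finger_force: 0.0
```

```bash
python3 - <<'E'
from h import *
s=manip.read_state(); print(s['clock'],s['eef_pos'],s['eef_rot'],s['joints'])
c,p,d=snap('wrist'); cv2.imwrite('pics/w4.png',p[...,::-1])
E
```

```text
13.75 [595.80868243 247.03792035 270.42141947] [-3.14154432e+00 -2.02553476e-05  2.15844818e+00] [ 3.36272774e-01  4.85669337e-01  1.11733692e+00  7.59991844e-06
  1.53863825e+00 -2.51379328e-01]
```

View pics/w4.png

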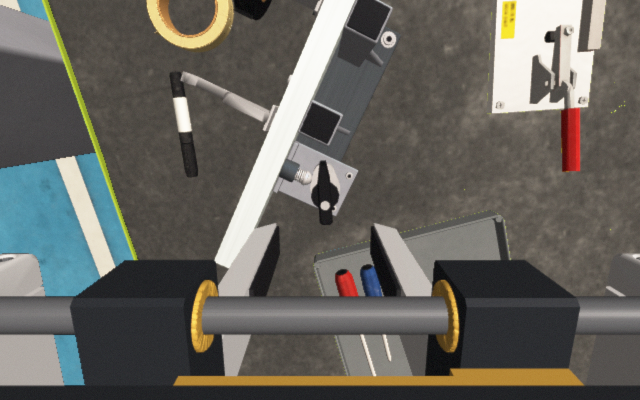

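The hook sits in the rail at (265,115). The lever bar is nearly upright in the image, from (322,163) to (326,222), with its screw at (325,206), between the fingers.

```bash
python3 - <<'E'
from m3 import *
s,l,b=ray(325,206,198),ray(323.5,164,198),ray(326,222,198)
print(s,l,b,np.degrees(np.arctan2(*(l-b)[::-1])),np.linalg.norm(l-b))
E
```

```text
[595.59598995 246.1611768 ] [576.94221781 272.092951  ] [603.26653061 236.05854244] 126.14934900171143 44.62564335723839
```

jog_arm:
  plan: [0, -0.0005, -0.04, 0, 0, 2, 0, -0.0005, -0.08, 0, 0, 2, 0, -0.0005, -0.095, 0, 0, 2, 0, -0.0005, -0.1, 0, 0, 2, 0, -0.0005, -0.1, 0, 0, 2, 0, -0.0005, -0.1, 0, 0, 2]

```text
clock: 14.4
eef_pos: [596.5, 246.8, 172.5]
eef_rot: [3.139, 0.001, 2.195]
wrist_force: [0.7, 0.6, 0.0]
finger_gap: 50.2
finger_force: 0.0
```

jog_arm:
  plan: [0, 0, 0, 0, 0, 0, 0, 0, 0, 0, 0, 0, 0, 0, 0, 0, 0, 0, 0, 0, 0, 0, 0, 0, 0, 0, 0, 0, 0, 0, 0, 0, 0, 0, 0, 0, 0, 0, 0, 0, 0, 0]
  claw: 0
  force: 30

```text
clock: 15.1
eef_pos: [596.1, 246.7, 170.6]
eef_rot: [3.141, 0.0, 2.195]
wrist_force: [3.4, 1.8, -1.2]
finger_gap: 9.7
finger_force: 30.0
```

jog_arm:
  plan: [0, 0, 0, 0, 0, 6, 0, 0, 0, 0, 0, 12, 0, 0, 0, 0, 0, 18, 0, 0, 0, 0, 0, 24, 0, 0, 0, 0, 0, 30, 0, 0, 0, 0, 0, 36, 0, 0, 0, 0, 0, 42, 0, 0, 0, 0, 0, 48, 0, 0, 0, 0, 0, 54, 0, 0, 0, 0, 0, 60, 0, 0, 0, 0, 0, 62.5, 0, 0, 0, 0, 0, 62.5, 0, 0, 0, 0, 0, 62.5, 0, 0, 0, 0, 0, 62.5]

```text
clock: 16.5
eef_pos: [596.3, 247.3, 170.5]
eef_rot: [3.14, 0.002, -2.997]
wrist_force: [6.9, 5.8, -3.0]
finger_gap: 9.9
finger_force: 30.0
```

jog_arm:
  plan: [0, 0, 0, 0, 0, 0, 0, 0, 0, 0, 0, 0, 0, 0, 0, 0, 0, 0, 0, 0, 0, 0, 0, 0, 0, 0, 0, 0, 0, 0, 0, 0, 0.03, 0, 0, 0, 0, 0, 0.06, 0, 0, 0, 0, 0, 0.1, 0, 0, 0, 0, 0, 0.1, 0, 0, 0, 0, 0, 0.1, 0, 0, 0]
  claw: 0.04

```text
clock: 17.5
eef_pos: [595.9, 246.6, 270.9]
eef_rot: [3.141, 0.001, -2.998]
wrist_force: [-0.7, 0.5, -0.6]
finger_gap: 40.1
finger_force: 0.0
```

```bash
python3 - <<'E'
from h import *
s=manip.read_state(); print(s['clock'],s['eef_pos'],s['eef_rot'],s['wrist_force'])
c,p,d=snap('wrist'); cv2.imwrite('pics/w5.png',cv2.resize(p[60:260,150:420,::-1],None,fx=2.9,fy=2.9,interpolation=cv2.INTER_CUBIC))
E
```

```text
17.5 [595.90923928 246.55210112 270.87620076] [ 3.14139381e+00  1.15860720e-03 -2.99757825e+00] [-0.65398521  0.52160909 -0.59492111]
```

View pics/w5.png

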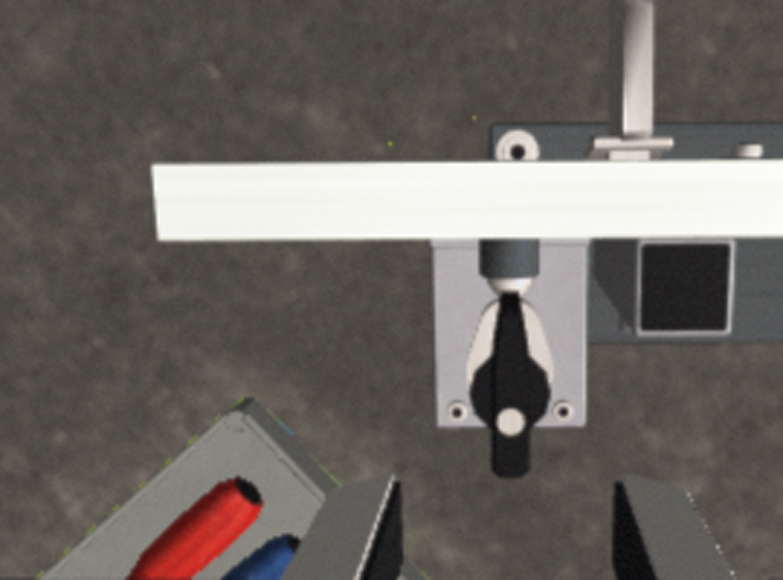

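The lever points squarely at the rail with its screw at (510,422). The follower is pressed in at (510,265), and the hook is home at (633,150).

```bash
python3 -c "
from h import *
print(manip.sign_off())"
```

```text
the job is handed in; nothing more can be done
None
```

I slid the hook home against the stop, locked it with the cam at its high point, and handed the job in at about 17.5 s. The last picture showed the hook home, the follower pressed in and the gripper clear; the sign-off gave no verdict.

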